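Return the square stamp to its labelled pigeonhole

TASK

The square-headed hand stamp has slid tail first under the low white shelf. Draw it out, lay it down on the open bench clear of the shelf, let go and take it again by the tail, then put it away in the pigeonhole of the stamp rack whose roof label shows a square: lying flat, head first and pushed fully home, so that only its tail sticks out like those of its neighbours. Leave the other stamps and everything else on the bench where they are.

Things in the scene. Friction and masses are not known exactly. Their poses are not given: they have to be found in the camera images.
- stamp_square: Stamp to put away, 0.13-0.2 kg, 150 mm long, 26 mm tall: square aluminium head 36 x 36 mm (parallel sides), then a beech shank 20 mm wide. Origin: middle of the underside; own +x points to the head (head end x = +75 mm, head starts at +39, tail end -75), z up. At the start flat on the bench, head standing 45 to 65 mm out in front of the shelf, the rest under it.
- square_tip (a point): Middle of the end face of the square stamp's head, 13 mm above its underside.
- square_tail (a point): Middle of the end face of the square stamp's tail, 13 mm above its underside. Held only here, the head wants to sag: the centre of mass is nearer the head, about 11 mm ahead of the stamp's origin.
- riser: Fixed low white shelf: board 170 mm deep (own x), 240 mm wide (own y), underside 40 and top 52 mm above the bench, on two end panels 10 mm thick at own y = +-112 mm. Front edge at own x = -85 mm. A green tissue box is fixed on it, own x -27 to +83 mm, y +-100 mm, top 127 mm above the bench. Origin: its centre, at bench height.
- rack: Fixed plywood plinth of the stamp rack, 104 mm deep (own x), 268 mm wide (own y), 37 mm tall. Four equal pigeonholes stand side by side on it, 66 mm apart along own y, roofs 86 mm above the bench, openings to own -x; two hold stamps whose tails stick 58 mm out. Origin: centre of its underside, at bench height.
- slot_square: Fixed pigeonhole whose white roof label shows a black square (others: circle, also empty; triangle and cross, full; their order varies). 100 mm deep (own x), 66 wide (own y), 49 tall; inside 44 wide, 36 tall, floor 45 mm above the bench and 8 above its origin, the centre of its underside. Opening at own x = -50 mm, back wall at +44 mm; own +x points inward. A stamp home leaves 56 mm of tail out.
- stamp_round: Bystander: stamp lying flat on the bench, 150 mm long along own x, head 36 mm wide and round, shank 20 mm wide, 26 mm tall. Origin: middle of its underside.
- stamp_triangle: Bystander in its own pigeonhole: stamp of the same size with a triangular head. Origin: middle of its underside; own +x to the head.
- stamp_cross: Bystander in its own pigeonhole: stamp of the same size with a cross-shaped head. Origin: middle of its underside; own +x to the head.
- glue: Bystander: yellow glue bottle standing, radius 20 mm, 110 mm tall. Origin: centre of its underside.
- tape_roll: Bystander: roll of tan tape lying flat, outer radius 45 mm, 36 mm tall. Origin: centre of its underside.
- glue_stick: Bystander: white glue stick standing, radius 14 mm, 90 mm tall. Origin: centre of its underside.
- knife: Bystander: grey craft knife lying flat, about 160 mm long (own x), 20 mm wide, 19 mm tall. Origin: middle of the underside of its handle.
- clip_box: Bystander: closed cardboard box of paper clips, 45 x 35 mm, 28 mm tall, on the bench. Origin: centre of its underside.
There are look-alikes about, which are no part of the job. What is shaped like the stamp_square but blue or orange is not meant.

How it is judged:
On the way:
1. the square stamp has been laid flat on the bench with its tail clear of the shelf, and let go (height (world z) of each of square_tip, square_tail below 0.02 m and linear speed of stamp_square below 0.03 m/s and contact force between stamp_square and the fingers below 0.05 N and (x of square_tail in the frame of riser below -0.082 m or x of square_tail in the frame of riser above 0.082 m or y of square_tail in the frame of riser below -0.118 m or y of square_tail in the frame of riser above 0.118 m)), for 0.1 s.
At the end, for the whole second after the job is handed in: The square stamp lies flat (within 7 degrees) and head first in the pigeonhole labelled with the square, its head end within 8 mm of the back wall, released and at rest (x of square_tip in the frame of slot_square between 0.036 and 0.05 m and y of square_tip in the frame of slot_square between -0.015 and 0.015 m and z of square_tip in the frame of slot_square between 0.012 and 0.032 m and angle between the z axis of stamp_square and the z axis of slot_square, either way round below 0.12 rad and angle between the x axis of stamp_square and the x axis of slot_square, either way round below 0.15 rad and linear speed of stamp_square below 0.02 m/s and contact force between stamp_square and the fingers below 0.05 N); the robot touches nothing.
It fails at once if another stamp is moved by more than 20 mm (distance of any of stamp_round, stamp_triangle, stamp_cross from where it was at the start of the episode above 0.02 m).
It fails at once if the glue bottle, tape roll, glue stick, craft knife or clip box is moved by more than 20 mm (distance of any of glue, tape_roll, glue_stick, knife, clip_box from where it was at the start of the episode above 0.02 m).
It also fails if it takes over 64 s, if anything falls off the work surface, if the arm or the gripper's body presses on something with over 40 N, if the wrist force passes 120 N, or if a joint passes its speed limit or range.

ROBOT

A 7-joint arm with a two-finger parallel gripper is mounted at the origin on the work surface. World frame = base frame: x ahead of the robot, y to its left, z up, the work surface at z = 0. Lengths are in m, angles in rad, forces in N, time in s.
With the tool pointing down it reaches from about 0.4 to 0.85 m from the base axis. Payload 6.9 kg.
Tool frame: the origin (TCP) lies midway between the tips of the shut fingers; the grasp point (between the pads) lies behind it (ctrl.pinch_z is the z of the grasp point in the tool frame, in m); z points along the fingers, y is the direction in which the jaws open and shut (so a half turn about z gives the same grasp; the last joint's range is limited). The gripper opens to 85 mm and grips with 20 to 120 N. Pads are 22 mm wide; open, the fingers measure 114 mm over their backs; the gripper's body (76 mm by 85 mm) begins 54 mm behind the grasp point. The pads swing forward as they close: fully open they stand 13 mm farther back than shut.
Start: joints at [-1.129, 0.507, -0.238, 1.5, 0.126, 1.149, -0.155], TCP at [0.206, 0.59, 0.231] pointing down, gripper open.
Joint ranges: [-3.08, 3.08], [-0.24, 2.05], [-1.43, 1.35], [0, 2.5], [-1.52, 4.66], [0.17, 1.96], [-2.89, 2.89]. Speed limits (rad/s): [2.39, 2.39, 3.14, 3.14, 3.14, 3.14, 3.14].

INTERFACE

Orientations are given as a unit quaternion [w, x, y, z].
In Python, from station import ctrl, get_state, vision, ticket, models gives the robot as it stands. Calls block until the motion is done:
- ctrl.movep(position, orientation): joint-space move of the TCP to a pose.
- ctrl.movel(position, frame=None, max_speed=0.15): straight line of the TCP; frame=None keeps the orientation; max_speed is the mean speed in m/s.
- ctrl.set_joints(angles): joint-space move.
- ctrl.ungrasp() and ctrl.close_gripper(force=None): open the fingers fully, or close them until they stop; force is the grip in N (None keeps the last).
- ctrl.pause(seconds).
- ctrl.ik(position, orientation): joint angles nearest the present ones, or None.
- get_state(): the state.
- vision.grab_frame(name): name is "scene" or "top" or "wrist"; returns (picture, depth): 480x640x3 uint8, blue, green, red; 480x640 float32, m along the optical axis (not along the pixel's ray), 0 where there is no reading.
- vision.camera_info(name): a dict with "mtx" (3x3 intrinsics, pixels), "dist_coeffs" ([k1, k2, p1, p2, k3] as OpenCV has them; the pictures are not rectified), "R" (3x3) and "t" (3): a world point X has camera coordinates R X + t; the wrist camera has in their place "hand_eye" (4x4, takes a point from camera to tool coordinates, whose origin is the TCP and whose axes are the flange's). Camera axes: x right, y down, z forward; pixel columns grow to the right and rows downward; lengths in m; the calibration is good to about 2 mm. A picture is of the moment at which its call begins: read the wrist's pose just before it. camera_info takes no time and is no camera call.
A pose or a line that the arm cannot do raises ctrl.Unreachable and nothing moves.
- ticket.close_job(): hands the job in, once; it reports no verdict.
Trained networks look in the newest picture that a camera, given by its name, has taken for a name from the list of things; names that differ only in an ending like _2 or _b are one class to them, and where a whole thing is asked for, a point or a joint stands for the part that bears it (a point fixed in the world has none). Each returns a list of dicts, best first, with "p" (0 to 1); they miss things now and then, are a little off and sometimes report something else, mostly with a low value. They report only what shows in the picture. A call takes as long as a camera call. They do not tell look-alikes from the thing itself.
- models.recognise(camera, target): "point" ([column, row] in pixels, amid what is visible of it).
- models.masks_of(camera, target): "mask" (480x640 bool, what is visible of it) and "point" ([column, row] in pixels, amid what is visible of it).
The state is a dict: "time": time; "qpos": joint angles; "qd": joint speeds; "tau": joint torques, N m; "tcp_pos": TCP position; "eef_rot": TCP orientation; "contact_force": force on the tool from outside, world axes, zero at the start; "wrist_torque": the same for the moment, N m; "width": finger opening in m.
Only numpy, scipy, OpenCV 4.12 (cv2) and the standard library are available. Lean on these libraries where they do the work, as an engineer would, in place of code of your own. Each camera call takes 0.05 s, during which the arm holds its last target. There are 200 camera calls.

## Working session

There is one attempt and no reset: what is moved stays moved. The work goes in short steps, each a Python script; the robot and the scene stay as the last script left them, time stands still between calls to the robot, and variables do not carry over. Pictures are saved under pics/ and viewed, about 8 in all and at most 12, crops included, and the job is handed in when it is done.

```bash
ls; mkdir -p pics; cat > h.py <<'E'
import numpy as np, cv2
from station import ctrl, get_state, vision, ticket, models
from scipy.spatial.transform import Rotation as Rn
def q(R): 
    x=Rn.from_matrix(R).as_quat(); return [x[3],x[0],x[1],x[2]]
def Rq(w): return Rn.from_quat([w[1],w[2],w[3],w[0]]).as_matrix()
def pts(cam,px,d,pose=None):
    """pixels Nx2 + depth N -> world"""
    c=vision.camera_info(cam)
    u=cv2.undistortPoints(np.asarray(px,float).reshape(-1,1,2),np.array(c["mtx"],float),np.array(c["dist_coeffs"],float)).reshape(-1,2)
    P=np.c_[u,np.ones(len(u))]*np.asarray(d,float).reshape(-1,1)
    if cam=="wrist":
        H=np.array(c["hand_eye"]);s=pose
        P=P@H[:3,:3].T+H[:3,3]
        return P@Rq(s["eef_rot"]).T+np.array(s["tcp_pos"])
    return (P-np.array(c["t"]).reshape(1,3))@np.array(c["R"])
def cloud(cam,m,d,pose=None):
    r,c=np.nonzero(m&(d>0)); return pts(cam,np.c_[c,r],d[r,c],pose)
E
python3 - <<'E'
from h import *
for cam in ["scene","top"]:
    im,d=vision.grab_frame(cam); cv2.imwrite(f"pics/{cam}0.png",im); np.save(f"{cam}0.npy",d)
    for n in ["stamp_square","slot_square","rack","riser","stamp_round","stamp_triangle","stamp_cross","glue","tape_roll","glue_stick","knife","clip_box"]:
        for r in models.masks_of(cam,n)[:3]:
            P=cloud(cam,r["mask"],d)
            print(cam,n,round(r["p"],2),np.round(r["point"]),r["mask"].sum(),np.round(np.median(P,0),3) if len(P) else None)
s=get_state();print(s["time"],s["tcp_pos"],s["eef_rot"],ctrl.pinch_z,s["width"]); print(vision.camera_info("wrist")["hand_eye"])
E
```

```text
pics
scene stamp_square 0.94 [287. 171.] 433 [0.248 0.297 0.026]
scene stamp_square 0.73 [363. 137.] 216 [0.318 0.572 0.025]
scene stamp_square 0.63 [428. 161.] 252 [0.545 0.59  0.026]
scene slot_square 0.63 [315. 293.] 1316 [ 0.631 -0.059  0.087]
scene slot_square 0.2 [342. 225.] 396 [0.519 0.206 0.024]
scene rack 0.73 [274. 357.] 1248 [ 0.647 -0.199  0.022]
scene riser 0.64 [381. 194.] 6179 [0.556 0.303 0.084]
scene stamp_round 0.77 [190. 305.] 889 [ 0.406 -0.207  0.024]
scene stamp_round 0.64 [345. 226.] 430 [0.519 0.207 0.023]
scene stamp_triangle 0.63 [345. 230.] 447 [0.518 0.206 0.023]
scene stamp_triangle 0.51 [258. 291.] 211 [ 0.521 -0.115  0.071]
scene stamp_cross 0.55 [213. 324.] 174 [ 0.502 -0.244  0.07 ]
scene glue 0.91 [369. 296.] 626 [0.716 0.026 0.062]
scene glue 0.64 [205. 324.] 172 [ 0.502 -0.243  0.07 ]
scene glue 0.54 [124. 326.] 530 [ 0.319 -0.344  0.013]
scene tape_roll 0.61 [245. 255.] 821 [ 0.374 -0.01   0.024]
scene glue_stick 0.7 [199. 385.] 527 [ 0.599 -0.356  0.062]
scene knife 0.61 [126. 321.] 593 [ 0.315 -0.337  0.013]
scene clip_box 0.59 [307. 208.] 258 
[... 686 characters left out ...]
383 [0.508 0.208 0.026]
top glue 0.73 [331. 158.] 358 [0.699 0.037 0.071]
top tape_roll 0.82 [365. 312.] 474 [ 0.366 -0.018  0.035]
top glue_stick 0.76 [497. 211.] 290 [ 0.587 -0.346  0.069]
top knife 0.77 [487. 330.] 558 [ 0.312 -0.336  0.014]
top clip_box 0.88 [256. 295.] 338 [0.391 0.212 0.028]
1.3 [0.20598688 0.59005895 0.23128028] [-7.67175207e-06  1.67139997e-01  9.85933172e-01 -2.48582672e-05] -0.0187 0.08534655746349683
[[ 4.97184195e-04 -9.46933523e-01 -3.21429084e-01  8.37519965e-02]
 [ 9.99999602e-01  2.32687676e-04  8.61291806e-04  1.80699278e-04]
 [-7.40793498e-04 -3.21429384e-01  9.46933262e-01 -1.41859799e-01]
 [ 0.00000000e+00  0.00000000e+00  0.00000000e+00  1.00000000e+00]]
```

View pics/top0.png

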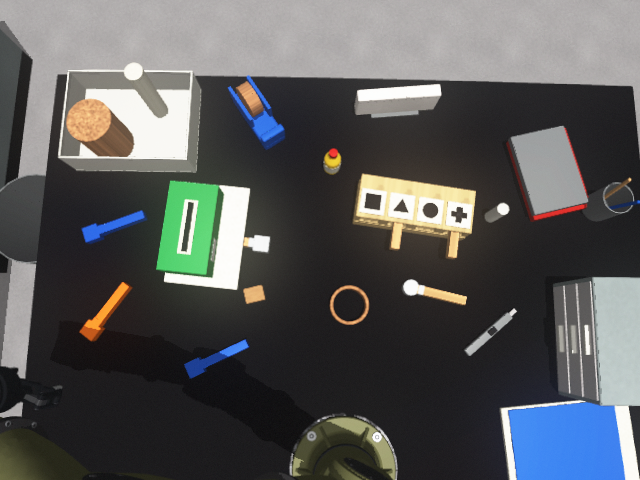

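View pics/scene0.png

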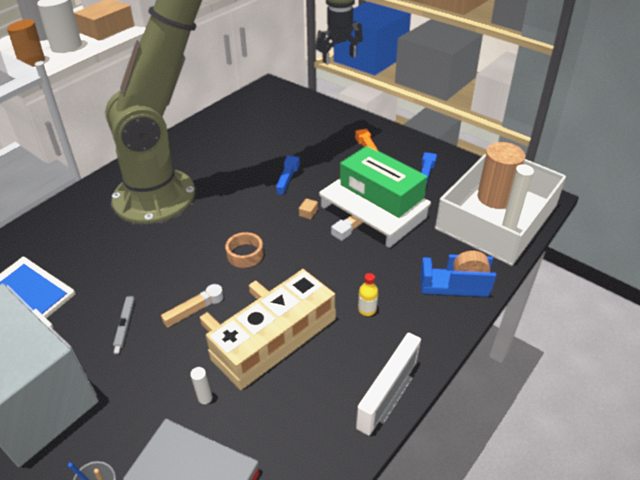

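Could be taken for the stamp: blue (113,228), blue (215,358), orange (104,313) in the top view, and the silver-headed one with a wooden shank poking from the shelf at (258,243). The round stamp is at (435,292). By description it is the silver one at (258,243). The square slot is the leftmost on the rack, label (373,202), with a triangle neighbour at (398,236). Next is a close look with the wrist camera.

```bash
cat >> h.py <<'E'
def down(yaw):
    """tool down, tool x at world yaw"""
    c,s=np.cos(yaw),np.sin(yaw); return np.array([[c,s,0],[s,-c,0],[0,0,-1.]])
def rect(P,lo,hi):
    Q=P[(P[:,2]>lo)&(P[:,2]<hi)]; return Q
E
python3 - <<'E'
from h import *
ctrl.movep([0.51,0.18,0.20],q(down(np.radians(-90+0))))
s=get_state();print(s["time"],s["tcp_pos"],s["qpos"])
im,d=vision.grab_frame("wrist"); cv2.imwrite("pics/w1.png",im)
r,c=np.mgrid[0:480,0:640]; W=pts("wrist",np.c_[c.ravel(),r.ravel()],d.ravel(),s).reshape(480,640,3); W[d<=0]=np.nan
np.save("W1.npy",W)
for n in ["stamp_square","riser"]:
    for m in models.masks_of("wrist",n)[:2]:
        P=W[m["mask"]];P=P[~np.isnan(P[:,0])];print(n,m["p"],m["point"],len(P),np.median(P,0))
# stamp: outside shelf points z .018-.032
z=W[...,2]; hsv=cv2.cvtColor(im,cv2.COLOR_BGR2HSV)
m=((z>.02)&(z<.032)&(abs(W[...,0]-.51)<.05)&(abs(W[...,1]-.2)<.06)).astype(np.uint8)
P=W[m>0];print(len(P),P.min(0),P.max(0)); 
rc=cv2.minAreaRect((P[:,:2]*1000).astype(np.float32));print(rc)
m2=((z>.045)&(z<.058)&(W[...,1]>.2)); P2=W[m2]
# front edge: min y per x bin
X=[];Y=[]
for x in np.arange(.42,.62,.01):
    k=abs(P2[:,0]-x)<.005
    if k.sum()>5: X.append(x);Y.append(np.percentile(P2[k,1],2))
print(np.c_[X,Y].round(3).tolist(),np.polyfit(X,Y,1))
E
```

```text
3.5167 [0.50985656 0.18073388 0.20012532] [ 0.02617604  0.4493456  -0.6106776   1.76741407  0.29674163  1.01770873
  2.44657302]
stamp_square 0.78 [320.5, 234.9] 2021 [0.5109044  0.20618704 0.02537894]
stamp_square 0.63 [560.9, 314.5] 4250 [0.24715946 0.2957926  0.02482757]
riser 0.68 [312.4, 343.1] 30202 [0.51687245 0.29591389 0.06836218]
1823 [0.49113098 0.18243433 0.02004618] [0.5298832  0.24910845 0.02774533]
((511.70233154296875, 216.4625244140625), (65.4121322631836, 36.07250213623047), 84.16016387939453)
[[0.42, 0.249], [0.43, 0.249], [0.44, 0.248], [0.45, 0.247], [0.46, 0.246], [0.47, 0.245], [0.48, 0.244], [0.49, 0.243], [0.5, 0.242], [0.51, 0.242], [0.52, 0.241], [0.53, 0.24], [0.54, 0.239], [0.55, 0.238], [0.56, 0.237], [0.57, 0.236], [0.58, 0.236], [0.59, 0.235], [0.6, 0.234], [0.61, 0.233]] [-0.08796128  0.28648477]
```

View pics/w1.png

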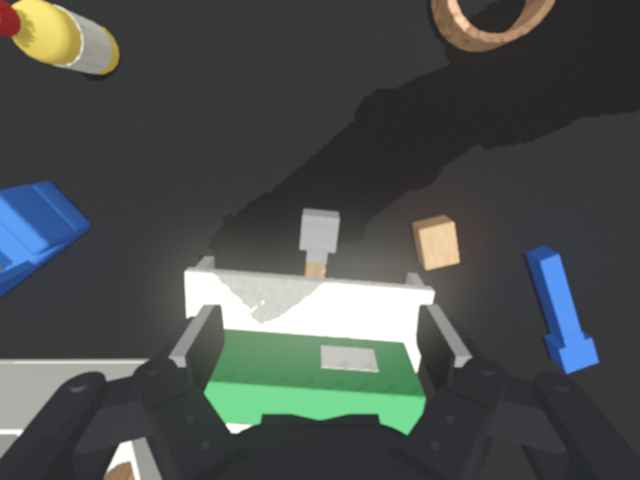

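```bash
python3 - <<'E'
from h import *
W=np.load("W1.npy"); z=W[...,2]
P=W[(z>.02)&(z<.032)&(abs(W[...,0]-.51)<.03)&(W[...,1]<.217)&(W[...,1]>.187)]
print("head only",cv2.minAreaRect((P[:,:2]*1000).astype(np.float32)))
for nm,p,y in [("pre",[.51,.2,.1],-95.8),("drawn",[.497,.072,.03],-95.8),("lay",[.557,.113,.01],-7),("lay180",[.557,.113,.01],173),("tail",[.44,.127,.01],-7),("tail180",[.44,.127,.01],173),("ins",[.40,-.04,.06],-7),("ins180",[.40,-.04,.06],173)]:
    a=ctrl.ik(p,q(down(np.radians(y)))); print(nm,None if a is None else np.round(a,2))
print(get_state()["time"])
E
```

```text
head only ((510.5412902832031, 202.15489196777344), (29.661149978637695, 38.67424774169922), 89.98204040527344)
pre [-0.08  0.57 -0.52  1.87  0.39  0.8   2.23]
drawn [ 0.1   0.62 -0.44  2.06  0.47  0.57  2.37]
lay [-0.85  1.02  1.15  1.91 -1.12  1.05 -0.88]
lay180 [-0.18  0.68 -0.1   1.9   0.12  0.57  1.09]
tail [-0.98  0.93  1.15  2.19 -1.18  0.91 -0.76]
tail180 [-0.26  0.59 -0.1   2.19  0.15  0.38  0.95]
ins [-0.66  0.73  1.15  2.29 -1.02  0.8  -0.48]
ins180 [ 0.13  0.44 -0.13  2.28  0.13  0.43  1.35]
3.6667
```

```bash
python3 - <<'E'
from h import *
R=down(np.radians(-95.)); h=R[:,0]
g=np.array([.5105,.203,0])
def st(t): s=get_state();print(t,round(s["time"],2),np.round(s["tcp_pos"],4),np.round(s["contact_force"],1),round(s["width"],4))
ctrl.movep(list(g+[0,0,.09]),q(R)); st("pre")
ctrl.movel(list(g+[0,0,.004])); st("down")
ctrl.close_gripper(60); st("grip")
ctrl.movel(list(g+[0,0,.008])); st("lift")
ctrl.movel(list(g+h*.18+[0,0,.008])); st("drawn")
im,d=vision.grab_frame("wrist"); cv2.imwrite("pics/w2.png",im)
im,d=vision.grab_frame("top"); cv2.imwrite("pics/t2.png",cv2.resize(im[150:350,150:450],None,fx=2,fy=2))
E
```

```text
pre 4.19 [0.5106 0.2034 0.0904] [ 0.2 -0.2  0. ] 0.0851
down 4.92 [0.5114 0.2033 0.0053] [-0.4 -0.2  0.5] 0.0851
grip 5.43 [0.511  0.2031 0.0048] [-0.8 -0.4  6.5] 0.0346
lift 5.68 [0.5105 0.203  0.0082] [-0.5  0.1 -1.9] 0.0347
drawn 7.03 [0.495  0.0248 0.0081] [ 0.3  0.2 -1.4] 0.0348
```

View pics/t2.png

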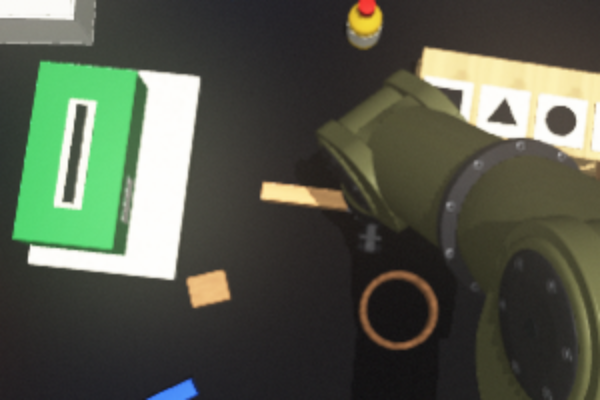

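```bash
cat >> h.py <<'E'
def wgrid(s,d):
    r,c=np.mgrid[0:480,0:640]; W=pts("wrist",np.c_[c.ravel(),r.ravel()],d.ravel(),s).reshape(480,640,3); W[d<=0]=np.nan; return W
def st(t): s=get_state();print(t,round(s["time"],2),np.round(s["tcp_pos"],4),np.round(s["contact_force"],1),round(s["width"],4))
E
python3 - <<'E'
from h import *
s=get_state(); p=np.array(s["tcp_pos"])
ctrl.movel([p[0],p[1],.0045]); st("low")
ctrl.ungrasp(); ctrl.pause(.3); st("open")
ctrl.movel([p[0],p[1],.12],max_speed=.25)
ctrl.movep([.49,.10,.22],q(down(np.radians(85)))); s=get_state()
im,d=vision.grab_frame("wrist"); cv2.imwrite("pics/w3.png",im); W=wgrid(s,d); z=W[...,2]; st("look")
for n in ["stamp_square"]:
    for m in models.masks_of("wrist",n)[:2]:
        P=W[m["mask"]];P=P[~np.isnan(P[:,0])];print(n,m["p"],m["point"],len(P),np.median(P,0))
P=W[(z>.018)&(z<.034)&(abs(W[...,0]-.50)<.06)&(abs(W[...,1]-.08)<.1)]
np.save("st.npy",P);print(len(P),cv2.minAreaRect((P[:,:2]*1000).astype(np.float32)),P.min(0),P.max(0))
for y in np.arange(0,.17,.015):
    k=P[abs(P[:,1]-y)<.004]; 
    if len(k): print(round(y,3),k[:,0].min().round(4),k[:,0].max().round(4),np.median(k[:,2]).round(4))
ctrl.movep([.47,-.05,.24],q(down(np.radians(173)))); s=get_state()
im,d=vision.grab_frame("wrist"); cv2.imwrite("pics/w4.png",im); W=wgrid(s,d); np.save("W4.npy",W); st("look")
for n in ["slot_square","stamp_triangle","rack"]:
    for m in models.masks_of("wrist",n)[:2]:
        P=W[m["mask"]];P=P[~np.isnan(P[:,0])];print(n,m["p"],m["point"],len(P),np.median(P,0))
E
```

```text
low 7.38 [0.4953 0.0255 0.0048] [-1.5 -0.1  5.1] 0.0348
open 8.23 [0.4949 0.0248 0.0045] [-0.6 -0.3  0. ] 0.0851
look 10.83 [0.4897 0.0997 0.2195] [ 0.6  0.2 -0.4] 0.0852
stamp_square 0.63 [53.1, 47.7] 3934 [0.26240368 0.26687156 0.02450496]
stamp_square 0.61 [332.8, 229.8] 3212 [0.50017213 0.07413419 0.02529557]
3156 ((500.97186279296875, 80.21720886230469), (150.91461181640625, 35.65385437011719), 83.0593490600586) [0.47427269 0.00468123 0.01806707] [0.51686937 0.15603628 0.02769907]
0.015 0.4758 0.5106 0.0254
0.03 0.4771 0.5126 0.0253
0.045 0.4785 0.511 0.0255
0.06 0.4873 0.507 0.0251
0.075 0.4896 0.509 0.0254
0.09 0.4909 0.5111 0.0254
0.105 0.4921 0.512 0.0253
0.12 0.4934 0.5141 0.0254
0.135 0.4956 0.515 0.0253
0.15 0.4968 0.5169 0.0253
look 12.27 [ 0.47   -0.0496  0.2398] [ 0.5  0.1 -1.2] 0.0857
stamp_triangle 0.75 [267.7, 276.4] 1555 [ 0.5256648  -0.10995277  0.07001047]
stamp_triangle 0.67 [426.1, 216.8] 3701 [0.49720526 0.06866662 0.02524993]
rack 0.95 [243.0, 280.6] 2447 [ 0.54841368 -0.14977837  0.0217372 ]
```

View pics/w4.png

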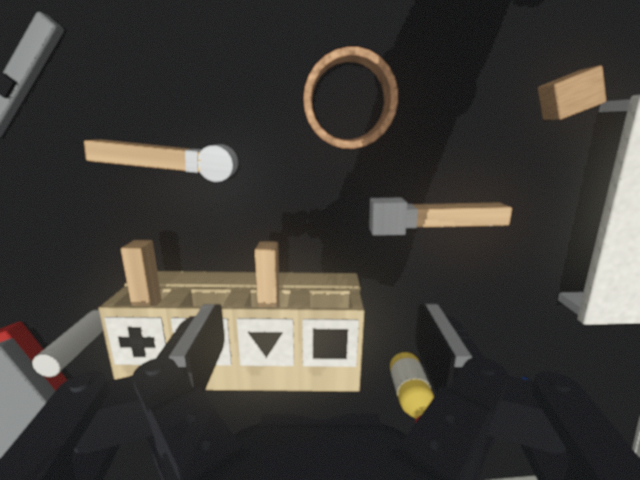

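View pics/w3.png

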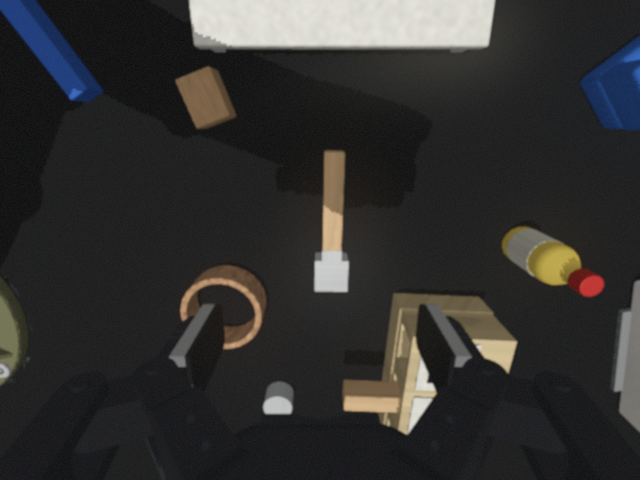

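Both views agree: the stamp lies flat on open bench at (0.50, 0.08). The square slot is the rack's +y end: label (330,343), opening (330,297) in the last wrist picture. Now I'll measure the rack and regrip the tail.

```bash
python3 - <<'E'
from h import *
W=np.load("W4.npy"); z=W[...,2]; im=cv2.imread("pics/w4.png")
m=(z>.079)&(z<.093)&(W[...,0]>.5)&(W[...,1]<.05)&(W[...,1]>-.3)
m[:, :90]=0; m[395:]=0
P=W[m]; print(len(P),np.median(P[:,2]))
print("roof rect",cv2.minAreaRect((P[:,:2]*1000).astype(np.float32)),P.min(0),P.max(0))
# front edge fit and left end
X=[];Y=[]
for y in np.arange(-.24,-.03,.01):
    k=abs(P[:,1]-y)<.005
    if k.sum()>8: Y.append(y);X.append(np.percentile(P[k,0],3))
f=np.polyfit(Y,X,1);print("front x=",f,np.round(np.array(X)-np.polyval(f,Y),4))
X=[];Y=[]
for x in np.arange(.57,.66,.01):
    k=abs(P[:,0]-x)<.005
    if k.sum()>8: X.append(x);Y.append(np.percentile(P[k,1],98))
print("left y=",np.polyfit(X,Y,1),np.round(np.c_[X,Y],4).tolist())
# black square centroid
sub=im[318:368,305:357].max(2)<70; r,c=np.nonzero(sub); print("sq px",c.mean()+305,r.mean()+318,len(r)); print(np.nanmedian(W[r+318,c+305],0))
# tail of triangle
T=W[(z>.066)&(z<.075)&(W[...,0]<.56)&(abs(W[...,1]+.11)<.03)]; print("tri",cv2.minAreaRect((T[:,:2]*1000).astype(np.float32)),T.min(0),T.max(0))
T=W[(z>.03)&(z<.042)&(W[...,0]<.6)&(W[...,0]>.53)&(W[...,1]<.0)]; print("plinth",T.min(0),T.max(0))
# same square in top view
im=cv2.imread("pics/top0.png"); d=np.load("top0.npy"); sub=im[193:211,364:384].max(2)<60; r,c=np.nonzero(sub); r+=193;c+=364; print("top",np.median(pts("top",np.c_[c,r],d[r,c]),0),len(r))
E
```

```text
15991 0.08632866170788747
roof rect ((599.6600952148438, -155.0775909423828), (264.5619812011719, 102.23023223876953), 81.9329833984375) [ 0.53209694 -0.2902901   0.0790067 ] [ 0.66767704 -0.01771011  0.09109847]
front x= [0.1196866  0.57112562] [-0.0046 -0.0044 -0.0044 -0.0045 -0.0042 -0.004  -0.0036  0.0486  0.0011
 -0.0028 -0.0026 -0.0023 -0.002  -0.0017 -0.0014 -0.0018 -0.0016 -0.0014
 -0.001  -0.0007 -0.0007]
left y= [-0.11101788  0.04106415] [[0.57, -0.0221], [0.58, -0.0234], [0.59, -0.0246], [0.6, -0.0251], [0.61, -0.027], [0.62, -0.0273], [0.63, -0.0292], [0.64, -0.0308], [0.65, -0.0313], [0.66, -0.0315]]
sq px 336.435 345.1875 400
[ 0.60416971 -0.04728826  0.08894565]
tri ((528.06005859375, -110.12830352783203), (58.89690399169922, 63.7745361328125), 89.90718841552734) [ 0.49616333 -0.13961521  0.06601513] [ 0.55999438 -0.08073045  0.07484239]
plinth [ 0.53091312 -0.45540705  0.0300028 ] [ 0.59985197 -0.01568346  0.04199458]Traceback (most recent call last):
  File "<stdin>", line 24, in <module>
  File "h.py", line 10, in pts
    u=cv2.undistortPoints(np.asarray(px,float).reshape(-1,1,2),np.array(c["mtx"],float),np.array(c["dist_coeffs"],float)).reshape(-1,2)
      ~~~~~~~~~~~~~~~~~~~^^^^^^^^^^^^^^^^^^^^^^^^^^^^^^^^^^^^^^^^^^^^^^^^^^^^^^^^^^^^^^^^^^^^^^^^^^^^^^^^^^^^^^^^^^^^^^^^
cv2.error: OpenCV(4.12.0) /io/opencv/modules/calib3d/src/undistort.dispatch.cpp:347: error: (-215:Assertion failed) CV_IS_MAT(_src) && CV_IS_MAT(_dst) && (_src->rows == 1 || _src->cols == 1) && (_dst->rows == 1 || _dst->cols == 1) && _src->cols + _src->rows - 1 == _dst->rows + _dst->cols - 1 && (CV_MAT_TYPE(_src->type) == CV_32FC2 || CV_MAT_TYPE(_src->type) == CV_64FC2) && (CV_MAT_TYPE(_dst->type) == CV_32FC2 || CV_MAT_TYPE(_dst->type) == CV_64FC2) in function 'cvUndistortPointsInternal'
```

```bash
python3 - <<'E'
from h import *
g=np.array([.5061,.1405,0]); R=down(np.radians(83.9))
ctrl.movep(list(g+[0,0,.09]),q(R)); st("pre")
ctrl.movel(list(g+[0,0,.005])); st("down")
ctrl.close_gripper(110); st("grip")
ctrl.movel(list(g+[0,0,.125]),max_speed=.1); st("lift")
a=np.radians(-7.8); C=np.array([.6131,-.058]); u=np.array([np.cos(a),np.sin(a)])
p=C-u*.211
ctrl.movep([p[0],p[1],.125],q(down(a+np.pi))); st("turn")
ctrl.movel([p[0],p[1],.055],max_speed=.1); st("preins")
s=get_state(); im,d=vision.grab_frame("wrist"); cv2.imwrite("pics/w5.png",im); W=wgrid(s,d); np.save("W5.npy",W)
E
```

```text
pre 13.72 [0.5064 0.14   0.0904] [1.  0.4 0. ] 0.0859
down 14.43 [0.5067 0.14   0.0057] [ 1.  -0.   0.2] 0.0853
grip 15.07 [0.5065 0.1406 0.0056] [-1.2  1.4  5.8] 0.0177
lift 16.42 [0.5057 0.1405 0.1244] [-0.3  1.  -1. ] 0.0181
turn 17.77 [ 0.4043 -0.0292  0.1249] [ 0.7  0.8 -1.6] 0.0179
preins 18.62 [ 0.4043 -0.0294  0.0552] [ 0.5 -0.1 -1.9] 0.0177
```

View pics/w5.png

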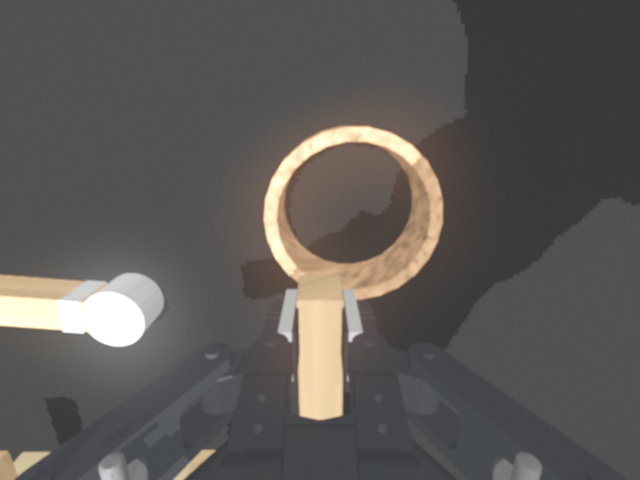

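```bash
python3 - <<'E'
from h import *
a=np.radians(-7.8); u=np.array([np.cos(a),np.sin(a)]); v=np.array([-u[1],u[0]]); C=np.array([.6131,-.058])
W=np.load("W5.npy")[275:420,296:346].reshape(-1,3); W=W[(W[:,2]>.06)&(W[:,2]<.09)]
L=np.c_[(W[:,:2]-C)@u,(W[:,:2]-C)@v,W[:,2]]
for x in np.arange(-.24,-.15,.01):
    k=L[abs(L[:,0]-x)<.005]
    if len(k)>20: print(round(x,3),len(k),np.median(k[:,1:],0).round(4),k[:,1].min().round(4),k[:,1].max().round(4))
print("tail",L[:,0].min())
for cam in ["scene","top"]:
    im,d=vision.grab_frame(cam); cv2.imwrite(f"pics/{cam}6.png",im)
    r,c=np.mgrid[0:480,0:640]; G=pts(cam,np.c_[c.ravel(),r.ravel()],d.ravel()).reshape(480,640,3)
    X=(G[...,:2]-C)@u; Y=(G[...,:2]-C)@v; Z=G[...,2]
    m=(d>0)&(X>-.125)&(X<-.06)&(abs(Y)<.03)&(Z>.05)&(Z<.09)
    print(cam,m.sum(),[ (round(x,3),np.median(Z[k]).round(4),Y[k].min().round(4),Y[k].max().round(4)) for x in np.arange(-.115,-.06,.01) for k in [m&(abs(X-x)<.005)] if k.sum()>4])
    m=(d>0)&(Z>.081)&(Z<.093)&(abs(X)<.06)&(Y>-.03)&(Y<.05); print("roof",m.sum(),np.median(Z[m]),[(round(x,3),Y[k].max().round(4)) for x in np.arange(-.04,.05,.02) for k in [m&(abs(X-x)<.006)] if k.sum()], np.percentile(X[m],[2,98]))
im=cv2.imread("pics/scene6.png"); cv2.imwrite("pics/s6.png",cv2.resize(im[200:380,180:400],None,fx=3,fy=3,interpolation=cv2.INTER_CUBIC))
E
```

```text
-0.23 817 [0.0001 0.0687] -0.0094 0.01
-0.22 1197 [0.001 0.075] -0.0103 0.0118
-0.21 949 [0.0001 0.075 ] -0.0086 0.0093
-0.2 857 [0.0006 0.0749] -0.0086 0.0093
-0.19 809 [0.0006 0.0749] -0.0094 0.0105
-0.18 766 [0.0006 0.0748] -0.0095 0.0105
-0.17 710 [0.0006 0.0748] -0.0093 0.0104
-0.16 43 [0.0001 0.0746] -0.0093 0.0057
tail -0.22682147941997857
scene 407 [(np.float64(-0.115), np.float64(0.0762), np.float64(-0.0125), np.float64(0.0216)), (np.float64(-0.105), np.float64(0.0759), np.float64(-0.0159), np.float64(0.0204)), (np.float64(-0.095), np.float64(0.0754), np.float64(-0.0165), np.float64(0.021)), (np.float64(-0.085), np.float64(0.0759), np.float64(-0.016), np.float64(0.0211)), (np.float64(-0.075), np.float64(0.0669), np.float64(-0.0164), np.float64(0.0223))]
roof 1068 0.08750026546646625 [(np.float64(-0.04), np.float64(0.0345)), (np.float64(-0.02), np.float64(0.0348)), (np.float64(0.0), np.float64(0.0352)), (np.float64(0.02), np.float64(0.0344)), (np.float64(0.04), np.float64(0.0351))] [-0.04690861  0.05001369]
top 148 [(np.float64(-0.115), np.float64(0.0696), np.float64(0.013), np.float64(0.0187)), (np.float64(-0.105), np.float64(0.0764), np.float64(0.0077), np.float64(0.0189)), (np.float64(-0.095), np.float64(0.0759), np.float64(0.0), np.float64(0.0188)), (np.float64(-0.085), np.float64(0.0762), np.float64(-0.0169), np.float64(0.0191)), (np.float64(-0.075), np.float64(0.0747), np.float64(-0.0171), np.float64(0.0189))]
roof 1184 0.08714269557852367 [(np.float64(-0.04), np.float64(0.0331)), (np.float64(-0.02), np.float64(0.0335)), (np.float64(0.0), np.float64(0.0336)), (np.float64(0.02), np.float64(0.0331)), (np.float64(0.04), np.float64(0.0358))] [-0.04913536  0.04786612]
```

View pics/s6.png

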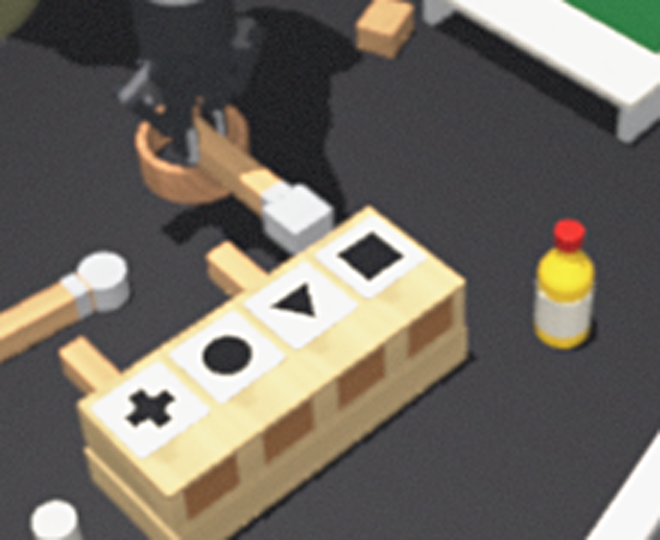

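The stamp is level and centred: head Y −17 to +19 mm, against a slot edge at +33 to +35 mm. I'll insert it in steps while watching the force.

```bash
python3 - <<'E'
from h import *
a=np.radians(-7.8); u=np.array([np.cos(a),np.sin(a),0])
p0=np.array(get_state()["tcp_pos"]); p0[2]=.055
def go(x,dz,v=.06):
    ctrl.movel(list(p0+u*x+[0,0,dz]),max_speed=v); s=get_state(); f=np.array(s["contact_force"]); print(x,dz,round(s["time"],2),np.round(f,1),"axial",round(f@u,1)); return f@u
for x in [.03,.05,.075,.10]:
    if abs(go(x,0))>8: break
else:
    go(.10,-.003)
    for x in [.108,.112,.115,.117,.119,.121]:
        if go(x,-.003,.03)<-8: break
    st("end"); 
E
```

```text
0.03 0 19.43 [-0.1  0.3 -0.9] axial -0.1
0.05 0 19.92 [ 0.5 -0.3 -1.9] axial 0.5
0.075 0 20.48 [-0.4 -0.2 -1.4] axial -0.3
0.1 0 21.05 [-0.2 -0.2 -2.1] axial -0.1
0.1 -0.003 21.3 [ 0.4 -0.2 -1.7] axial 0.4
0.108 -0.003 21.72 [-0.7 -0.1 -1. ] axial -0.7
0.112 -0.003 22.0 [-0.5  1.  -0.8] axial -0.7
0.115 -0.003 22.25 [-0.5  0.3 -1.3] axial -0.6
0.117 -0.003 22.5 [ 0.2  0.4 -1.2] axial 0.2
0.119 -0.003 22.75 [ 0.8 -0.6 -1.6] axial 0.9
0.121 -0.003 23.0 [-4.7  0.8  0.1] axial -4.7
end 23.0 [ 0.523  -0.0455  0.0517] [-4.7  0.8  0.1] 0.0174
```

```bash
python3 - <<'E'
from h import *
p=np.array(get_state()["tcp_pos"])
for k in range(4):
    p[2]-=.0008; ctrl.movel(list(p),max_speed=.02); f=get_state()["contact_force"]; print(np.round(f,1))
    if f[2]>3: break
ctrl.ungrasp(); ctrl.pause(.2); st("open")
ctrl.movel([p[0],p[1],.16]); st("up")
a=np.radians(-7.8); u=np.array([np.cos(a),np.sin(a)]); v=np.array([-u[1],u[0]]); C=np.array([.6131,-.058])
q0=C-u*.16
ctrl.movep([q0[0],q0[1],.24],q(down(a+np.pi))); s=get_state()
im,d=vision.grab_frame("wrist"); cv2.imwrite("pics/w7.png",im); W=wgrid(s,d)
X=(W[...,:2]-C)@u; Y=(W[...,:2]-C)@v; Z=W[...,2]
for n,y0 in [("square",0),("tri",-.066),("cross",-.198)]:
    m=(X<-.055)&(X>-.14)&(abs(Y-y0)<.022)&(Z>.06)&(Z<.08)
    print(n,m.sum(),"tail X",np.percentile(X[m],1).round(4),[(round(x,3),np.median(Z[k]).round(4),((Y[k].min()+Y[k].max())/2).round(4)) for x in (-.1,-.09,-.08,-.07,-.06) for k in [m&(abs(X-x)<.005)] if k.sum()>5])
m=(abs(Z-.0865)<.006)&(abs(X)<.06)&(abs(Y)<.05);print("roof front",np.percentile(X[m],1),"left",np.percentile(Y[m],99.5))
im,d=vision.grab_frame("scene"); cv2.imwrite("pics/s7.png",cv2.resize(im[200:380,180:400],None,fx=3,fy=3,interpolation=cv2.INTER_CUBIC))
E
```

```text
[-3.3  0.4 -0.6]
[-4.9  1.7  5.2]
open 24.37 [ 0.523  -0.0455  0.0501] [ 0.2 -0.7 -0.1] 0.0849
up 25.25 [ 0.5225 -0.0452  0.1593] [-0.3  0.8  0.1] 0.0853
square 911 tail X -0.1061 [(-0.1, np.float64(0.0703), np.float64(0.0005)), (-0.09, np.float64(0.0703), np.float64(0.0005)), (-0.08, np.float64(0.0704), np.float64(0.0005)), (-0.07, np.float64(0.0704), np.float64(0.0005)), (-0.06, np.float64(0.0704), np.float64(0.0005))]
tri 1030 tail X -0.1081 [(-0.1, np.float64(0.0702), np.float64(-0.0647)), (-0.09, np.float64(0.0703), np.float64(-0.0648)), (-0.08, np.float64(0.0702), np.float64(-0.0649)), (-0.07, np.float64(0.0703), np.float64(-0.0645)), (-0.06, np.float64(0.0702), np.float64(-0.0648))]
cross 1200 tail X -0.1079 [(-0.1, np.float64(0.07), np.float64(-0.1962)), (-0.09, np.float64(0.07), np.float64(-0.196)), (-0.08, np.float64(0.0699), np.float64(-0.196)), (-0.07, np.float64(0.0701), np.float64(-0.1958)), (-0.06, np.float64(0.0699), np.float64(-0.1961))]
roof front -0.050069488660711245 left 0.033510402211696814
```

View pics/w7.png

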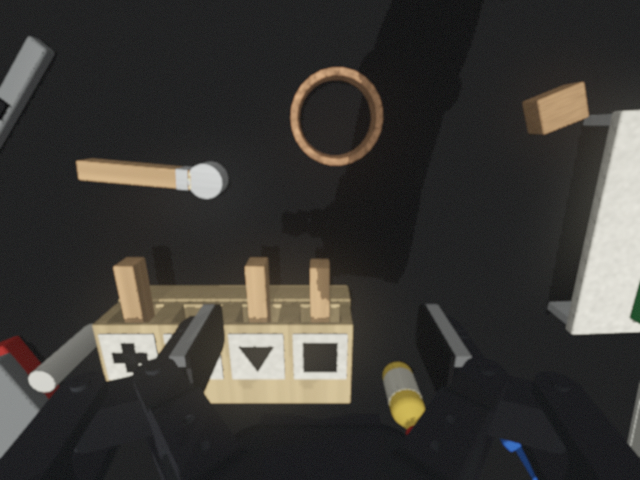

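The stamp is in the square slot with its tail at (320,288). It sticks out 56 mm, sits level, is centred within 1 mm, and is 2 mm farther in than its neighbours, as specified. I'm handing the job in.

```bash
python3 -c "
from h import *
st('final'); ticket.close_job()"
```

```text
final 25.85 [ 0.4547 -0.0359  0.2389] [ 0.2 -0.3  0.6] 0.0853
the job is handed in; nothing more can be done
```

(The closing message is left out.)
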